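# Reverse a press's ratchet, back off its screw and take out the strip

## Robot

A 7-joint arm with a two-finger parallel gripper is mounted at the origin on a cart in front of the work surface, level with it; the furniture and walls round the work are solid. World frame = base frame: x ahead of the robot, y to its left, z up, the work surface at z = 0. Lengths are in m, angles in rad, forces in N, time in s.
With the tool pointing down it reaches from about 0.4 to 0.9 m from the base axis. Payload 5.5 kg.
Tool frame: the origin (TCP) lies midway between the tips of the shut fingers; the grasp point (between the pads) lies 19 mm behind it; z points along the fingers, y is the line along which they close (so a half turn about z gives the same grasp; the last joint's range is limited). The gripper opens to 92 mm and grips with 3 to 60 N. Pads are 19 mm wide; open, the fingers measure 130 mm over their backs; the gripper's body (75 mm by 190 mm) begins 47 mm behind the grasp point.
Start: joints at [1.535, 0.501, -0.427, 1.55, 0.221, 1.138, -0.21], TCP at [0.191, -0.621, 0.227] pointing down, gripper open.
Joint ranges: [-2.88, 2.88], [-0.31, 2.03], [-1.54, 1.56], [0.2, 2.42], [-1.41, 4.55], [0.19, 2.02], [-2.57, 2.57]. Speed limits (rad/s): [2.57, 2.57, 3.14, 3.14, 3.14, 3.14, 3.14].

## Interface

Orientations are given as [roll, pitch, yaw] about the fixed x, y, z axes, in that order (R = Rz(yaw) Ry(pitch) Rx(roll)).
In Python, from bench import r gives the robot as it stands.
- The arm moves only by the shell command python3 -m pendant 'ROWS'. ROWS is JSON, a list of rows, each a list of 3 entries, a list of its own where there are three numbers: the shift along the tool's x, y, z scaled (see below), then the turn, a rotation vector about the tool's x, y, z scaled (see below), then the gripper's target within -1 to 1 (fully open at 1, half-way at 0, shut at -1). In form: [[[x, y, z], [rx, ry, rz], fingers], ...]. A call has 1 to 12 rows; each row shifts and turns the commanded pose from where the row before left it, along the tool's axes as they then stand; what a row does not reach is not made up. The controller multiplies each number of a shift by 0.4 m and each number of a turn by 0.1 rad. A row lasts 1/12 s, in which the tool goes at most 41.7 mm and 7.16 degrees, less where a joint would pass 70% of its speed; a pose out of reach is approached as far as the arm can. A call with a number of a shift or a turn outside -1 to 1 is refused whole. A call with a gripper value outside its range is refused whole. The fingers move at their own pace and stop on an object; the grip force is fixed at half the most. Time passes only in rows, so rows that do not move let the fingers close. It gives the time, the measured TCP pose, the force, the opening and the grip force at its end, in the units of the state.
- r.read_state(): the state, without advancing time (a new reading comes with each control period).
- r.get_image(name): name is "side" or "top"; returns a dict with "pixels" (480x640x3 uint8, red, green, blue), "fovy" (degrees; the focal length in pixels is half the picture's height over the tangent of half this angle, whatever the lens; pixels are square), "cx", "cy" (the principal point, pixels), "k1" (the pictures are not rectified: a ray, as slopes to the right and down, at radius r is drawn at 1 + k1 r^2 times it, then the intrinsics apply), "R" (3x3) and "t" (3): a world point X has camera coordinates R X + t. Camera axes: x right, y down, z forward; pixel columns grow to the right and rows downward; lengths in m; the calibration is good to about 2 mm. A picture is of the moment at which its call begins. There is no depth.
- r.close_job(): hands the job in; it is judged then, once.
Trained networks look in a picture, given as the dict that the camera call returned (one of the last four; its "shot" number tells which), for a name from the list of things; names that differ only in an ending like _2 or _b are one class to them, and where a whole thing is asked for, a point or a joint stands for the part that bears it (a point fixed in the world has none). Each returns a list of dicts, best first, with "confidence" (0 to 1); they miss things now and then, are a little off and sometimes report something else, mostly with a low value. They report only what shows in the picture. A call takes as long as a camera call. They do not tell look-alikes from the thing itself.
- r.search_frame(picture, target): "at" ([row, column] in pixels, amid what is visible of it).
The state is a dict: "clock": time; "qpos": joint angles; "joint_vel": joint speeds; "joint_efforts": joint torques, N m; "tool_pos": TCP position; "eef_rot": TCP orientation; "contact_force": force on the tool from outside, world axes, zero at the start; "moment": the same for the moment, N m; "gripper_width": opening from 0.0 (shut) to 1.0 (fully open); "grasp_force": force on a finger pad.
Only numpy, scipy, OpenCV 4.12 (cv2) and the standard library are available. Lean on these libraries where they do the work, as an engineer would, in place of code of your own. Each camera call takes 0.05 s, during which the arm holds its last target. There are 200 camera calls.

## Task

The beech strip in the small screw press is ready to come out, but the ratchet handle is still set for tightening. Flip the red-knobbed lever on the ratchet head over to the loosening side first, then swing the handle to and fro until the screw is backed off by at least a third of a turn and the plate stands clear, never screwing it tighter and never dragging the strip while it is clamped. Draw the freed strip out and lay it flat across the two lime-wood blocks, leaving the glass jar, tin and bit block alone.

Things in the scene. Friction and masses are not known exactly. Their poses are not given: they have to be found in the camera images.
- press: Dark green C-frame screw press, fixed; foot 150x112 mm. Origin: on the bench under the vertical screw axis. +z up, +x from the axis to its column (throat open to -x and both y sides; column x 58..90, half width 23). Cork bed top z 32 mm, bed and upper plate +-31 mm in x and y. Top arm z 97..127 mm, boss radius 23 up to z 135; ratchet head above it, radius 31.
- spindle (a joint): Turn of the right-hand screw, rad, 0 = clamped as found, + = counter-clockwise from above = loosening. 12 mm lift a turn (0.0019 m/rad) of plate, ratchet head and handle together; the plate's sprung cork face follows the first 1.5 mm. Stays where left; needs about 0.3 N m. 16-tooth wheel: one click is 0.39 rad.
- handle (a joint): Swing of the ratchet handle about the screw axis, rad. 0 = it points to the press's -x (to the robot); + = counter-clockwise from above (to the press's -y). No stops. Stiff enough (0.12 N m) to stay where left. Drives the screw only towards the side the lever is set to, after up to 0.45 rad of lost motion when first taken up; idles with clicks the other way.
- handle_grip (a point): Middle of the handle's round black rubber grip: 155 mm out from the screw axis, grip 20 mm thick (x 114..206 mm), axis level, 153 mm above the bench while clamped. Bare shank 17 mm wide from 54 mm out. Axes: +x along the handle outwards, z up.
- lever (a joint): Direction lever (the pawl), rad; turns about a vertical pin on the handle 37 mm out from the screw axis. Snaps over centre to one side of 0. Negative (-0.14..-0.32, knob clockwise of the handle's line): tightens, idles counter-clockwise. Positive (0.14..0.32): drives counter-clockwise = loosens. Flickers by 0.17 as it clicks. Flips with about 1 N at the knob.
- lever_knob (a point): Mid-height of the lever's upright red knob, 12 mm thick, 25 mm tall (12.5 below this point, 11.5 above), 36 mm outward of the lever's pin; it goes 23 mm sideways across the handle from side to side. Lever arm top 13 mm below this point, handle shank top 21 mm below. Axes: +x from the pin to the knob, z up.
- strip: Beech strip 22x190x9 mm, 26 g, lying along y through the throat. Origin: centre of its underside; y along its length, z up. Its long end sticks out about 85 mm beyond the plate on the press's +y side, its short end about 43 mm on the other.
- sticker_a: Pale lime-wood block 34x72x18 mm, loose, lying flat: the support farther to the left. Origin: centre of its underside; x across (34), y along (72), z up. The two blocks lie parallel, 84 mm apart centre to centre along x, so that a strip laid along x rests on both.
- sticker_b: The second lime-wood block, the same size and axes, 84 mm from the first in the first's -x direction.
- pearl_jar: Small glass jar with a gold screw lid, 52 mm across, 72 high; origin centre of its foot. Leave alone.
- wax_tin: Round green tin, 68 mm across, 26 high; origin centre of its underside. Leave alone.
- bit_block: Beech block with coloured router bits, 45x101x54 mm; origin centre of its underside. Leave alone.
There are look-alikes about, which are no part of the job. Leave any purple or yellow look-alike of the sticker_b alone.

How it is judged:
On the way, in this order (a step that is already met when the one before it is completed fails the run):
1. the direction lever is flipped to the loosening side (value of joint lever above 0.06 rad), for 0.2 s.
2. the screw is backed off by about a third of a turn (value of joint spindle above 1.9 rad), for 0.2 s.
At the end, for the whole second after the job is handed in: The strip lies still and level (within 0.06 rad, underside 15.5 to 20.5 mm above the bench) across both lime-wood blocks, its middle within 80 mm of each block's; the lever is on the loosening side (over 0.06 rad) and the screw is backed off by over 1.9 rad (value of joint spindle above 1.9 rad and value of joint lever above 0.06 rad and height (world z) of strip between 0.0155 and 0.0205 m and angle between strip's own z axis and vertical below 0.06 rad and horizontal distance between strip and sticker_a below 0.08 m and horizontal distance between strip and sticker_b below 0.08 m and linear speed of strip below 0.01 m/s); the robot touches nothing.
It fails at once if the screw is turned tighter (value of joint spindle below -0.2 rad).
It fails at once if the strip is dragged out while still clamped (distance of strip from where it was at the start of the episode above 0.02 m and value of joint spindle below 0.8 rad).
It fails at once if the jar, tin or bit block is shifted by over 4 cm or tipped (distance of any of pearl_jar, wax_tin, bit_block from where it was at the start of the episode above 0.04 m or angle between pearl_jar's own z axis and vertical above 0.5 rad).
It also fails if it takes over 70 s, if anything falls off the work surface, if the arm or the gripper's body presses on something with over 40 N, if the wrist force passes 120 N, or if a joint passes its speed limit or range.

## Working session

There is one attempt and no reset: what is moved stays moved. The work goes in short steps, Python scripts to look and compute and a shell command to move; the robot and the scene stay as the last step left them, time stands still between calls to the robot, and variables do not carry over. Pictures are saved under pics/ and viewed, at most 11 in all, crops included, and the job is handed in when it is done.

```bash
ls; mkdir -p pics; cat > h.py <<'E'
import numpy as np, cv2, json
from bench import r
from scipy.spatial.transform import Rotation as Rn
from scipy.optimize import least_squares
def K(p):
    f=240/np.tan(np.radians(p["fovy"])/2); return np.array([[f,0,p["cx"]],[0,f,p["cy"]],[0,0,1.]])
def D(p): return np.array([p["k1"],0,0,0,0.])
def proj(p,X):
    return cv2.projectPoints(np.asarray(X,float).reshape(-1,3),cv2.Rodrigues(np.array(p["R"]))[0],np.array(p["t"],float),K(p),D(p))[0][:,0]  # col,row
def ray(p,rc):
    n=cv2.undistortPoints(np.array([[[rc[1],rc[0]]]],float),K(p),D(p))[0,0]
    R=np.array(p["R"]);o=-R.T@np.array(p["t"]);d=R.T@np.array([n[0],n[1],1]);return o,d/np.linalg.norm(d)
def atz(p,rc,z):
    o,d=ray(p,rc);return o+d*(z-o[2])/d[2]
def tri(p1,a,p2,b):
    (o1,d1),(o2,d2)=ray(p1,a),ray(p2,b)
    A=np.stack([d1,-d2],1);s=np.linalg.lstsq(A,o2-o1,rcond=None)[0]
    x,y=o1+s[0]*d1,o2+s[1]*d2;return (x+y)/2,np.linalg.norm(x-y)
E
python3 - <<'E'
from h import *
P={n:r.get_image(n) for n in("side","top")}
for n,p in P.items():
    cv2.imwrite(f"pics/{n}0.png",p["pixels"][:,:,::-1])
    R=np.array(p["R"]);print(n,-R.T@np.array(p["t"]),R[2],p["fovy"],p["k1"])
F={}
for t in["press","handle_grip","lever_knob","strip","sticker_a","pearl_jar","wax_tin","bit_block","handle"]:
    for n,p in P.items():
        L=r.search_frame(p,t);F[t,n]=L
        print(t,n,[(np.round(d["at"]).tolist(),round(d["confidence"],2)) for d in L[:5]])
    if F[t,"side"] and F[t,"top"]: print("  ",*tri(P["side"],F[t,"side"][0]["at"],P["top"],F[t,"top"][0]["at"]))
E
```

```text
pics
side [-0.11079031  1.09549786  1.10832502] [ 0.42323919 -0.64919603 -0.63199138] 43.56654115163003 0.06316705290293871
top [0.36787663 0.10799142 1.38953951] [ 0.15863103  0.00178565 -0.98733632] 45.310945322730305 -0.05379435446535771
press side [([223.0, 310.0], 0.76)]
press top [([226.0, 366.0], 0.87)]
   [0.61329954 0.01255287 0.07679085] 0.0036008667266180404
handle_grip side [([212.0, 340.0], 0.7)]
handle_grip top [([268.0, 369.0], 0.63)]
   [0.51078392 0.0133654  0.16018668] 0.015731150117823375
lever_knob side [([206.0, 326.0], 0.44)]
lever_knob top [([258.0, 366.0], 0.59), ([238.0, 368.0], 0.48)]
   [0.53741205 0.02508549 0.17407504] 0.031546580176791975
strip side [([245.0, 295.0], 0.79), ([208.0, 329.0], 0.63)]
strip top [([226.0, 337.0], 0.77), ([238.0, 369.0], 0.71)]
   [0.61729335 0.07819628 0.0441029 ] 0.005648840396848321
sticker_a side [([363.0, 226.0], 0.91), ([306.0, 281.0], 0.87), ([328.0, 262.0], 0.7), ([300.0, 212.0], 0.54)]
sticker_a top [([255.0, 176.0], 0.85), ([196.0, 231.0], 0.78), ([254.0, 261.0], 0.59)]
   [ 5.42534344e-01  4.67798555e-01 -4.50547590e-04] 0.004530616550125413
pearl_jar side [([220.0, 393.0], 0.86), ([243.0, 293.0], 0.2)]
pearl_jar top [([301.0, 443.0], 0.82)]
   [ 0.44750786 -0.17655153  0.03483723] 0.004783203333822805
wax_tin side [([198.0, 389.0], 0.61)]
wax_tin top [([274.0, 488.0], 0.97)]
   [ 0.51705195 -0.28672145  0.02110597] 0.0050365454797706355
bit_block side [([198.0, 358.0], 0.61)]
bit_block top [([232.0, 461.0], 0.59)]
   [ 0.60672497 -0.22829555  0.02188988] 0.018398864439190664
handle side [([214.0, 343.0], 0.8)]
handle top [([257.0, 372.0], 0.76)]
   [ 0.52614808 -0.00254875  0.13737754] 0.011776646360303877
```

View pics/top0.png

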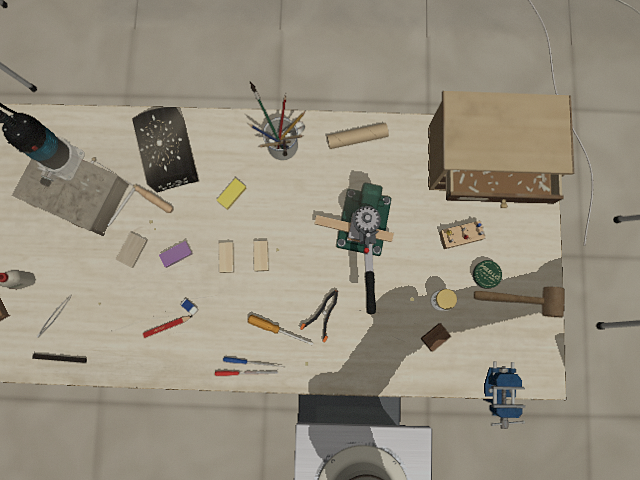

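View pics/side0.png

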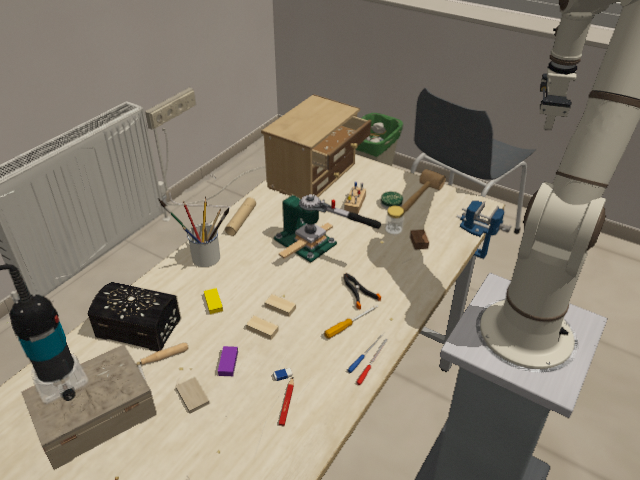

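The top view shows the press at about (col 367, row 220) with its handle running down to (371, 310). The red knob is near (367, 249). The lime blocks are at (226, 256) and (261, 254), and the purple, yellow and grey blocks are look-alikes. I'll zoom in on the press.

```bash
python3 - <<'E'
from h import *
a=cv2.imread("pics/top0.png")[170:320,310:410];b=cv2.imread("pics/side0.png")[185:265,270:385]
a=cv2.resize(a,None,fx=4,fy=4,interpolation=cv2.INTER_CUBIC);b=cv2.resize(b,None,fx=3.45,fy=3.45,interpolation=cv2.INTER_CUBIC)
o=np.zeros((600,800,3),np.uint8);o[:,:400]=a;o[:b.shape[0],400:400+b.shape[1]]=b[:,:400];
c=cv2.resize(cv2.imread("pics/top0.png")[230:280,205:285],None,fx=5,fy=5,interpolation=cv2.INTER_CUBIC)
o[300:550,400:800]=c
cv2.imwrite("pics/c1.png",o)
E
```

```text
(no output)
```

View pics/c1.png

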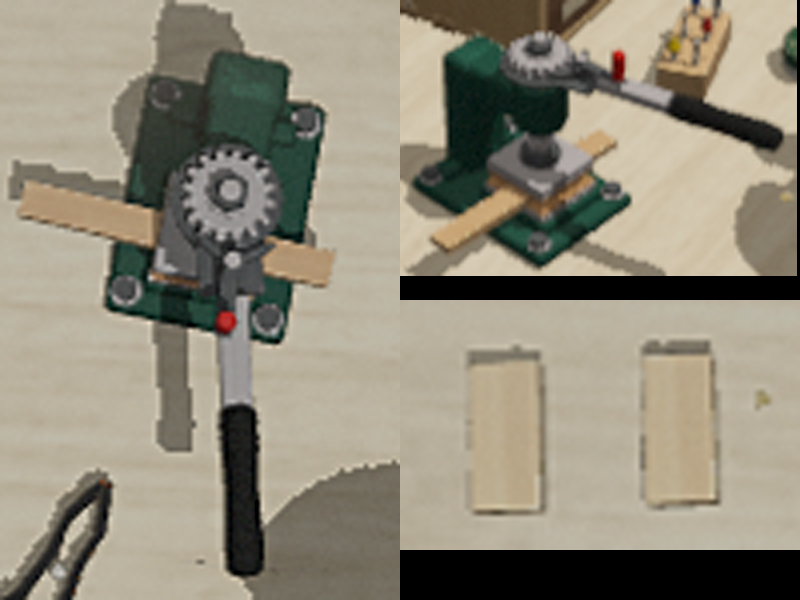

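```bash
cat >> h.py <<'E'
T=lambda x,y:(170+y/4,310+x/4)          # crop->row,col top
S=lambda x,y:(185+y/3.45,270+(x-400)/3.45)
E
python3 - <<'E'
from h import *
P={n:r.get_image(n) for n in("side","top")};s,t=P["side"],P["top"]
q=r.read_state();print({k:np.round(v,3).tolist() for k,v in q.items()})
for n,a,b in[("nut",(231,188),(539,45)),("knobtop",(227,319),(618,54)),("grip0",(238,405),(678,105)),("gripend",(246,575),(777,138)),
 ("stripL",(20,198),(440,240)),("stripR",(333,268),(606,140)),("pin",(232,258),(590,62)),("boltNL",(125,290),(538,242)),("boltNR",(268,319),(611,191)),("boltFL",(165,93),(431,174))]:
    print(n,*np.round(tri(t,T(*a),s,S(*b)),4))
for n,c in[("stripL",(20,197)),("stripR",(332,267))]: print(n,atz(t,T(*c),.041))
C=lambda x,y:(230+(y-300)/5,205+(x-400)/5)
for n,cs in[("a",[(470,362),(540,358),(544,510),(474,513)]),("b",[(643,357),(711,354),(718,500),(647,504)])]:
    w=np.array([atz(t,C(*c),.018) for c in cs]);print(n,w.round(4).tolist(),w.mean(0))
print([np.round(tri(t,x,s,y),4) for x,y in[((256,226),(327,262)),((254,261),(304,281))]])
E
```

```text
{'clock': 1.1, 'qpos': [1.535, 0.501, -0.427, 1.55, 0.221, 1.138, -0.21], 'joint_vel': [-0.0, 0.001, 0.001, -0.001, -0.001, -0.001, -0.001], 'joint_efforts': [-0.0, -56.646, -5.811, -27.951, -0.067, 0.021, 0.0], 'tool_pos': [0.191, -0.621, 0.227], 'eef_rot': [3.142, -0.0, 0.299], 'contact_force': [-0.092, -0.292, -0.438], 'moment': [0.003, 0.046, 0.034], 'grasp_force': 0.0, 'gripper_width': 0.998}Traceback (most recent call last):
  File "<stdin>", line 6, in <module>
    return _wrapfunc(a, 'round', decimals=decimals, out=out)
    return _wrapit(obj, method, *args, **kwds)
    conv = _array_converter(obj)
ValueError: setting an array element with a sequence. The requested array has an inhomogeneous shape after 1 dimensions. The detected shape was (2,) + inhomogeneous part.
```

```bash
python3 - <<'E'
from h import *
import pickle
P={n:r.get_image(n) for n in("side","top")};pickle.dump(P,open("P0.pkl","wb"));s,t=P["side"],P["top"]
f=lambda x:(x[0].round(4).tolist(),round(x[1],4))
for n,a,b in[("nut",(231,188),(539,45)),("knobtop",(227,319),(618,54)),("grip0",(238,405),(678,105)),("gripend",(246,575),(777,138)),
 ("stripL",(20,198),(440,240)),("stripR",(333,268),(606,140)),("pin",(232,258),(590,62)),("boltNL",(125,290),(538,242)),("boltNR",(268,319),(611,191)),("boltFL",(165,93),(431,174))]:
    print(n,*f(tri(t,T(*a),s,S(*b))))
for n,c in[("stripL",(20,197)),("stripR",(332,267))]: print(n,atz(t,T(*c),.041))
C=lambda x,y:(230+(y-300)/5,205+(x-400)/5)
for n,cs in[("a",[(470,362),(540,358),(544,510),(474,513)]),("b",[(643,357),(711,354),(718,500),(647,504)])]:
    w=np.array([atz(t,C(*c),.018) for c in cs]);print(n,w.round(4).tolist(),w.mean(0))
print([f(tri(t,x,s,y)) for x,y in[((256,226),(327,262)),((254,261),(304,281))]])
E
```

```text
nut [0.614, 0.0131, 0.1637] 0.003
knobtop [0.5396, 0.0162, 0.1865] 0.0013
grip0 [0.4953, 0.0054, 0.1502] 0.007
gripend [0.4078, 0.0016, 0.1532] 0.0015
stripL [0.6294, 0.1298, 0.0409] 0.0019
stripR [0.5947, -0.0589, 0.0296] 0.0016
pin [0.5726, 0.0104, 0.163] 0.0095
boltNL [0.5802, 0.0652, 0.0147] 0.0009
boltNR [0.5654, -0.0216, 0.0136] 0.0004
boltFL [0.7023, 0.0432, 0.015] 0.0028
stripL [0.63085443 0.13024298 0.041     ]
stripR [ 0.59404898 -0.05658028  0.041     ]
a [[0.5716, 0.3607, 0.018], [0.5745, 0.3269, 0.018], [0.501, 0.3211, 0.018], [0.4985, 0.3546, 0.018]] [0.53637672 0.34083211 0.018     ]
b [[0.5765, 0.2771, 0.018], [0.5789, 0.2443, 0.018], [0.5083, 0.2379, 0.018], [0.5053, 0.2718, 0.018]] [0.54226742 0.2577844  0.018     ]
[([0.5382, 0.3424, 0.0082], np.float64(0.0046)), ([0.5443, 0.257, 0.0104], np.float64(0.0069))]
```

The geometry agrees with the stated sizes: the grip end is 206 mm from the axis, the strip measures 190 mm and the blocks are 83 mm apart. Now I'll raise the arm, turn it and travel toward the lever.

```bash
python3 -m pendant '[[[0,0,-0.06],[0,0,0.81],-1],[[0,0,-0.06],[0,0,0.81],-1],[[0,0,-0.06],[0,0,0.81],-1],[[0.037,-0.0635,0],[0,0,0],-1],[[0.037,-0.0635,0],[0,0,0],-1],[[0.037,-0.0635,0],[0,0,0],-1],[[0.037,-0.0635,0],[0,0,0],-1],[[0.037,-0.0635,0],[0,0,0],-1],[[0.037,-0.0635,0],[0,0,0],-1],[[0.037,-0.0635,0],[0,0,0],-1],[[0.037,-0.0635,0],[0,0,0],-1],[[0.037,-0.0635,0],[0,0,0],-1]]'; python3 -c "
from h import *
print(np.round(r.read_state()['qpos'],3))"
```

```text
clock: 2.2
tool_pos: [0.3121, -0.3841, 0.2989]
eef_rot: [3.141, -0.0, 0.056]
contact_force: [0.2, -0.6, -0.4]
gripper_width: 0.177
grasp_force: 0.0
[ 1.313  0.152 -0.529  1.84   0.083  1.171 -0.759]
```

```bash
python3 -m pendant '[[[0.0394,-0.0673,0],[0,0,0],-1],[[0.0394,-0.0673,0],[0,0,0],-1],[[0.0394,-0.0673,0],[0,0,0],-1],[[0.0394,-0.0673,0],[0,0,0],-1],[[0.0394,-0.0673,0],[0,0,0],-1],[[0.0394,-0.0673,0],[0,0,0],-1],[[0.0394,-0.0673,0],[0,0,0],-1],[[0.0394,-0.0673,0],[0,0,0],-1],[[0.0394,-0.0673,0],[0,0,0],-1],[[0.0394,-0.0673,0],[0,0,0],-1],[[0.0394,-0.0673,0],[0,0,0],-1],[[0.0394,-0.0673,0],[0,0,0],-1]]'; python3 -m pendant '[[[0.0394,-0.0673,0],[0,0,0],-1],[[0.0394,-0.0673,0],[0,0,0],-1],[[0.0394,-0.0673,0],[0,0,0],-1],[[0.0394,-0.0673,0],[0,0,0],-1],[[0,0,0],[0,0,0],-1],[[0,0,0],[0,0,0],-1]]'; python3 -c "
from h import *
print(np.round(r.read_state()['qpos'],3))"
```

```text
clock: 3.2
tool_pos: [0.4829, -0.0511, 0.2991]
eef_rot: [3.141, -0.001, 0.056]
contact_force: [0.6, -0.9, -0.5]
gripper_width: 0.003
grasp_force: 0.0
clock: 3.7
tool_pos: [0.5394, 0.0611, 0.2987]
eef_rot: [-3.14, 0.0, 0.06]
contact_force: [-0.2, -0.1, -0.8]
gripper_width: 0.006
grasp_force: 0.0
[ 0.559  0.32  -0.885  1.724  0.261  1.221 -1.902]
```

```bash
python3 -m pendant '[[[0,0,0.065],[0,0,0],-1],[[0,0,0.065],[0,0,0],-1],[[0,0,0.065],[0,0,0],-1],[[0,0,0.065],[0,0,0],-1],[[0,0,0.06],[0,0,0],-1],[[0,0,0],[0,0,0],-1],[[0,0,0],[0,0,0],-1]]'; python3 -m pendant '[[[0,0.015,0],[0,0,0],-1],[[0,0.015,0],[0,0,0],-1],[[0,0.015,0],[0,0,0],-1],[[0,0.015,0],[0,0,0],-1],[[0,0.015,0],[0,0,0],-1],[[0,0.015,0],[0,0,0],-1],[[0,0.012,0],[0,0,0],-1],[[0,0,0],[0,0,0],-1],[[0,0,0],[0,0,0],-1]]'; python3 - <<'E'
from h import *
P={n:r.get_image(n) for n in("side","top")};s,t=P["side"],P["top"]
a=cv2.resize(t["pixels"][190:315,330:430,::-1],None,fx=4.7,fy=4.7,interpolation=cv2.INTER_CUBIC)
b=cv2.resize(s["pixels"][170:250,290:360,::-1],None,fx=4.7,fy=4.7,interpolation=cv2.INTER_CUBIC)
o=np.zeros((600,800,3),np.uint8);o[:a.shape[0],:a.shape[1]]=a[:600];o[:b.shape[0],470:470+b.shape[1]]=b
cv2.imwrite("pics/c2.png",o)
E
```

```text
clock: 4.28
tool_pos: [0.5382, 0.057, 0.1701]
eef_rot: [3.141, 0.003, 0.054]
contact_force: [-0.3, 0.3, 0.9]
gripper_width: 0.008
grasp_force: 0.0
clock: 5.03
tool_pos: [0.5416, 0.0174, 0.1707]
eef_rot: [3.141, 0.0, 0.055]
contact_force: [0.4, 0.0, -0.4]
gripper_width: 0.004
grasp_force: 0.0
```

View pics/c2.png

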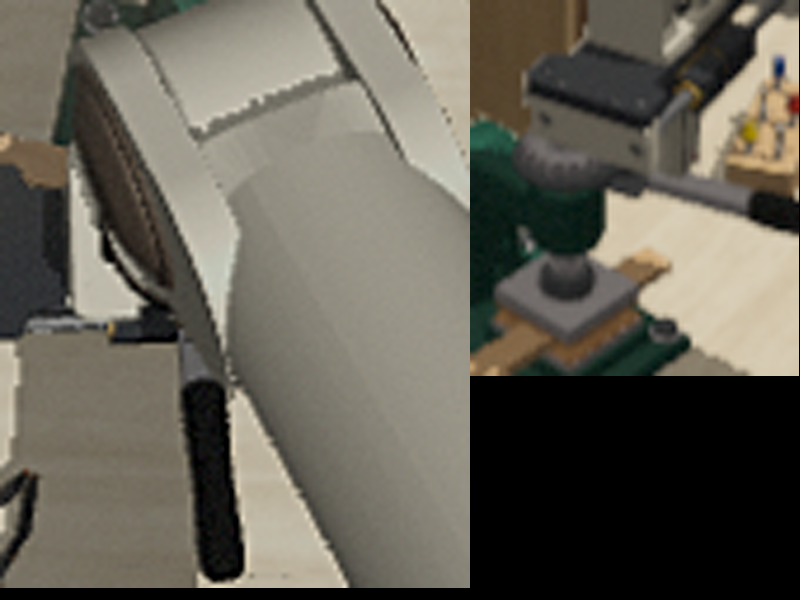

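The handle has swung a little: its end is now at col 377, from 371.5. I'll retreat to see the knob.

```bash
python3 -m pendant '[[[0,-0.06,0],[0,0,0],-1],[[0,-0.06,-0.02],[0,0,0],-1],[[0,-0.06,-0.08],[0,0,0],-1],[[0,-0.06,-0.08],[0,0,0],-1],[[-0.06,-0.06,-0.06],[0,0,0],-1],[[-0.06,-0.06,0],[0,0,0],-1],[[-0.06,-0.06,0],[0,0,0],-1],[[0,0,0],[0,0,0],-1]]'; python3 - <<'E'
from h import *
P={n:r.get_image(n) for n in("side","top")};s,t=P["side"],P["top"]
for n in"side","top": print([(np.round(d["at"]),round(d["confidence"],2)) for d in r.search_frame(P[n],"lever_knob")])
for p in(s,t):
    q=p["pixels"].astype(int);m=(q[...,0]>120)&(q[...,1]<70)&(q[...,2]<70);ys,xs=np.nonzero(m[190:300,300:400]);print(ys.mean()+190,xs.mean()+300,len(ys))
a=cv2.resize(t["pixels"][190:315,330:430,::-1],None,fx=4.7,fy=4.7,interpolation=cv2.INTER_CUBIC)
b=cv2.resize(s["pixels"][170:250,290:360,::-1],None,fx=4.7,fy=4.7,interpolation=cv2.INTER_CUBIC)
o=np.zeros((600,800,3),np.uint8);o[:a.shape[0],:a.shape[1]]=a[:600];o[:b.shape[0],470:470+b.shape[1]]=b
cv2.imwrite("pics/c3.png",o)
E
```

```text
clock: 5.8
tool_pos: [0.455, 0.1878, 0.2676]
eef_rot: [-3.141, 0.0, 0.066]
contact_force: [-0.1, 0.9, -0.1]
gripper_width: 0.001
grasp_force: 0.0
[]
[(array([276., 488.]), 0.66), (array([239., 373.]), 0.43)]
265.42857142857144 372.8571428571429 7
248.27777777777777 377.1111111111111 18
```

View pics/c3.png

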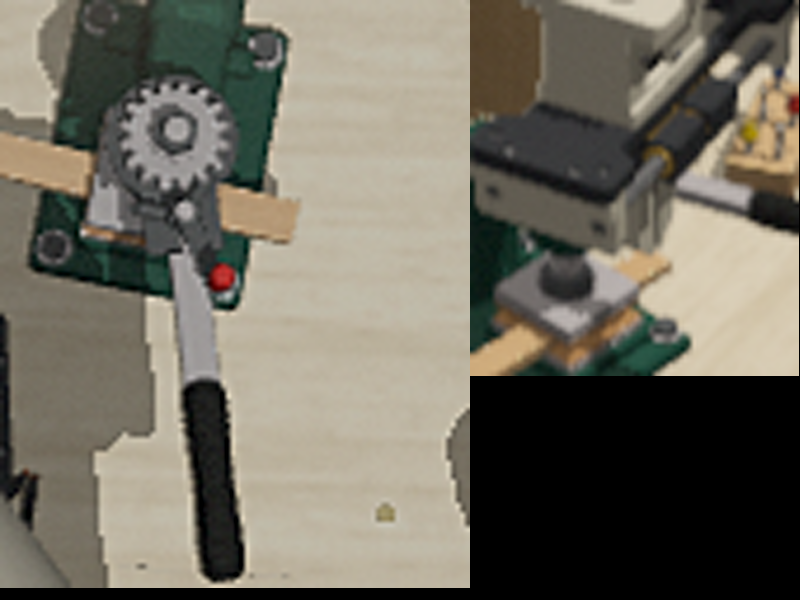

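The lever is over: the knob now stands on the right of the handle at crop (222, 277). Next I'll check the room on the right for the swing and work out the straddle move.

```bash
python3 - <<'E'
from h import *
import pickle
P=pickle.load(open("P0.pkl","rb"));s,t=P["side"],P["top"]
print(tri(t,(170,444),s,(148,310)));
for rc in[(188,429),(200,450)]: print(atz(t,rc,0),atz(t,rc,.05))
e=atz(t,(190+575/4.7,330+224/4.7),.154);e0=atz(t,(313.75,371.5),.153);ax=np.array([.614,.0131])
for x in(e0,e): d=x[:2]-ax;print(x,np.hypot(*d),np.arctan2(-d[1],-d[0]))
S=r.read_state();yaw=S["eef_rot"][2];p=np.array(S["tool_pos"]);h=np.arctan2(-(e-[*ax,0])[1],-(e-[*ax,0])[0])
g=np.array([*(ax-.16*np.array([np.cos(h),np.sin(h)])),.138])-p
Rt=Rn.from_euler("xyz",[np.pi,0,yaw]).as_matrix();print(h,"units",Rt.T@g/.4,"rz",-(h-yaw)/.1, S["qpos"])
E
```

```text
(array([ 0.71556944, -0.14399608,  0.20440542]), np.float64(0.002431209064795964))
[ 0.7266281  -0.15024825  0.        ] [ 0.71371909 -0.14095598  0.05      ]
[ 0.69765304 -0.20256546  0.        ] [ 0.68578665 -0.19139065  0.05      ]
[0.40716083 0.001295   0.153     ] 0.20717576798594864 0.057011476528489195
[ 0.41049125 -0.01173281  0.154     ] 0.2050182449795642 0.12142300886737811
0.12142300886737811 units [-0.03999704  0.46670783  0.32172504] rz -0.6603663939546423 [ 0.38884475  0.25850404 -0.94470353  1.87250278  0.23228466  1.1260617
 -2.15656873]
```

```bash
python3 -m pendant '[[[-0.006,0.0667,0],[0,0,0],-0.2],[[-0.006,0.0667,0],[0,0,0],-0.2],[[-0.006,0.0667,0],[0,0,0],-0.2],[[-0.006,0.0667,0],[0,0,0],-0.2],[[-0.006,0.0667,0],[0,0,0],-0.2],[[-0.005,0.0667,0],[0,0,0],-0.2],[[-0.005,0.0667,0],[0,0,0],-0.2],[[0,0,0],[0,0,-0.66],-0.2],[[0,0,0],[0,0,0],-0.2],[[0,0,0],[0,0,0],-0.2]]'; python3 -c "
from h import *
print(np.round(r.read_state()['qpos'],3))"
```

```text
clock: 6.83
tool_pos: [0.4551, -0.0065, 0.2666]
eef_rot: [-3.141, 0.0, 0.118]
contact_force: [0.1, 1.4, 0.7]
gripper_width: 0.4
grasp_force: 0.0
[ 0.762  0.139 -0.866  1.959  0.118  1.095 -1.606]
```

```bash
python3 -m pendant '[[[0,0,0.08],[0,0,0],-0.2],[[0,0,0.08],[0,0,0],-0.2],[[0,0,0.08],[0,0,0],-0.2],[[0,0,0.08],[0,0,0],-0.2],[[0,0,0],[0,0,0],-0.2],[[0,0,0],[0,0,0],-0.2],[[0.0013,-0.032,0],[0,0,0.8],-0.2],[[0.0013,-0.032,0],[0,0,0.8],-0.2],[[0.0013,-0.032,0],[0,0,0.8],-0.2],[[0.0013,-0.032,0],[0,0,0.8],-0.2],[[0.0013,-0.032,0],[0,0,0.8],-0.2],[[0,0,0],[0,0,0],-0.2]]'; python3 -c "
from h import *
S=r.read_state();print(np.round(S['qpos'],3),S['moment'])
p=np.array(S['tool_pos'])[:2]-[.614,.0131];print(np.hypot(*p),np.arctan2(-p[1],-p[0]))"
```

```text
clock: 7.83
tool_pos: [0.4623, 0.061, 0.1417]
eef_rot: [-3.139, -0.005, -0.278]
contact_force: [0.3, 0.0, 0.8]
gripper_width: 0.403
grasp_force: 0.0
[ 0.44   0.337 -0.728  2.073  0.303  0.83  -2.315] [ 0.08311986 -0.04363171  0.02473947]
0.15906040135969443 -0.3060979519142556
```

```bash
python3 -m pendant '[[[0.0013,0.032,0.008],[0,0,-0.8],-0.2],[[0.0013,0.032,0],[0,0,-0.8],-0.2],[[0.0013,0.032,0],[0,0,-0.8],-0.2],[[0.0013,0.032,0],[0,0,-0.8],-0.2],[[0.0013,0.032,0],[0,0,-0.8],-0.2],[[0.0013,0.032,0],[0,0,-0.8],-0.2],[[0.0013,0.032,0],[0,0,-0.8],-0.2],[[0.0013,0.032,0],[0,0,-0.8],-0.2],[[0.0013,0.032,0],[0,0,-0.8],-0.2],[[0.0013,0.032,0],[0,0,-0.8],-0.2],[[0,0,0],[0,0,0],-0.2]]';python3 -c "
from h import *
S=r.read_state();print(np.round(S['qpos'],3),S['moment'])
p=np.array(S['tool_pos'])[:2]-[.614,.0131];print(np.hypot(*p),np.arctan2(-p[1],-p[0]))"
```

```text
clock: 8.75
tool_pos: [0.4772, -0.0686, 0.1374]
eef_rot: [3.139, -0.003, 0.523]
contact_force: [-0.1, 1.1, 0.4]
gripper_width: 0.402
grasp_force: 0.4
[ 0.8    0.414 -0.851  2.036  0.411  0.863 -1.33 ] [ 0.10155125  0.05951757 -0.01605037]
0.15928575245355436 0.5383570202747627
```

```bash
python3 -m pendant '[[[0.0013,0.032,0],[0,0,-0.8],-0.2],[[0.0013,0.032,0],[0,0,-0.8],-0.2],[[0.0013,0.032,0],[0,0,-0.8],-0.2],[[0.0013,0.032,0],[0,0,-0.8],-0.2],[[0.0013,0.032,0],[0,0,-0.8],-0.2],[[0.0013,0.032,0],[0,0,-0.8],-0.2],[[0.0013,0.032,0],[0,0,-0.8],-0.2],[[0,0,0],[0,0,0],-0.2]]';python3 - <<'E'
from h import *
S=r.read_state();print(np.round(S['qpos'],3),S['moment'])
p=np.array(S['tool_pos'])[:2]-[.614,.0131];print(np.hypot(*p),np.arctan2(-p[1],-p[0]))
P={n:r.get_image(n) for n in("side","top")};s,t=P["side"],P["top"]
a=cv2.resize(t["pixels"][190:310,330:430,::-1],None,fx=4.7,fy=4.7,interpolation=cv2.INTER_CUBIC)
b=cv2.resize(s["pixels"][170:250,290:360,::-1],None,fx=4.7,fy=4.7,interpolation=cv2.INTER_CUBIC)
o=np.zeros((600,800,3),np.uint8);o[:a.shape[0],:a.shape[1]]=a[:600];o[:b.shape[0],470:470+b.shape[1]]=b
cv2.imwrite("pics/c4.png",o)
E
```

```text
clock: 9.42
tool_pos: [0.5405, -0.1285, 0.1367]
eef_rot: [3.14, -0.001, 1.082]
contact_force: [0.0, -0.3, 0.3]
gripper_width: 0.404
grasp_force: 0.4
[ 0.885  0.583 -0.918  1.86   0.556  0.976 -0.767] [ 0.02629624  0.04841126 -0.03876358]
0.15953001040037423 1.091685455017524
```

View pics/c4.png

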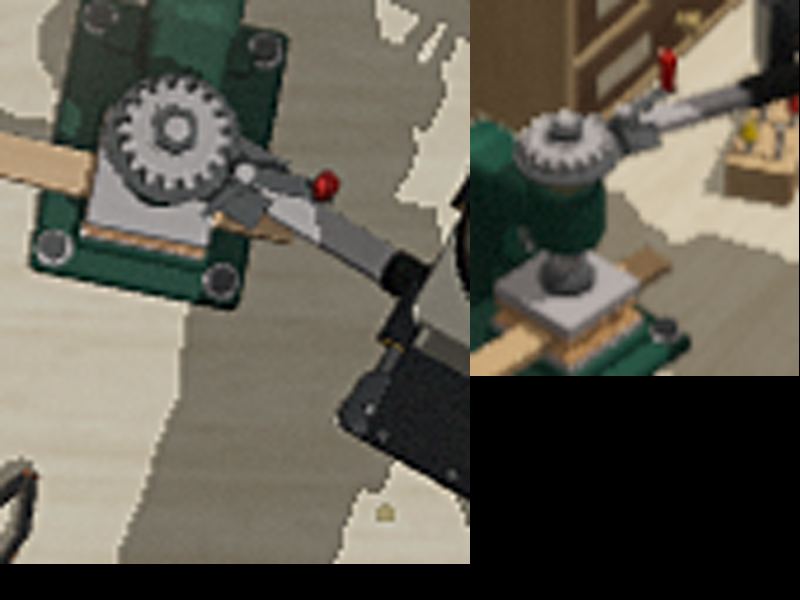

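The handle moved about 63° to the right and the lever has stayed on the loosening side. Now the return stroke and a second pull.

```bash
python3 -m pendant '[[[0.0013,-0.032,0],[0,0,0.8],-0.2],[[0.0013,-0.032,0],[0,0,0.8],-0.2],[[0.0013,-0.032,0],[0,0,0.8],-0.2],[[0.0013,-0.032,0],[0,0,0.8],-0.2],[[0.0013,-0.032,0],[0,0,0.8],-0.2],[[0.0013,-0.032,0],[0,0,0.8],-0.2],[[0.0013,-0.032,0],[0,0,0.8],-0.2],[[0.0013,-0.032,0],[0,0,0.8],-0.2],[[0.0013,-0.032,0],[0,0,0.8],-0.2],[[0.0013,-0.032,0],[0,0,0.8],-0.2]]'
python3 -m pendant '[[[0.0013,-0.032,0],[0,0,0.8],-0.2],[[0.0013,-0.032,0],[0,0,0.8],-0.2],[[0.0013,-0.032,0],[0,0,0.8],-0.2],[[0.0013,-0.032,0],[0,0,0.8],-0.2],[[0.0013,-0.032,0],[0,0,0.8],-0.2],[[0.0013,-0.032,0],[0,0,0.8],-0.2],[[0,0,0],[0,0,0],-0.2]]'
python3 -c "
from h import *
S=r.read_state();print(np.round(S['qpos'],3),S['moment'])
p=np.array(S['tool_pos'])[:2]-[.614,.0131];print(np.hypot(*p),np.arctan2(-p[1],-p[0]))"
```

```text
clock: 10.35
tool_pos: [0.4588, -0.0308, 0.1359]
eef_rot: [3.14, 0.001, 0.275]
contact_force: [0.0, -1.4, -0.4]
gripper_width: 0.397
grasp_force: 0.4
clock: 10.93
tool_pos: [0.4567, 0.0479, 0.1364]
eef_rot: [-3.141, -0.002, -0.2]
contact_force: [-0.3, 0.4, 0.1]
gripper_width: 0.399
grasp_force: 0.0
[ 0.476  0.339 -0.738  2.09   0.311  0.82  -2.219] [ 0.10545913 -0.03111568  0.01745581]
0.16110906304361888 -0.21761670874588002
```

```bash
python3 -m pendant '[[[0.0013,0.032,0],[0,0,-0.8],-0.2],[[0.0013,0.032,0],[0,0,-0.8],-0.2],[[0.0013,0.032,0],[0,0,-0.8],-0.2],[[0.0013,0.032,0],[0,0,-0.8],-0.2],[[0.0013,0.032,0],[0,0,-0.8],-0.2],[[0.0013,0.032,0],[0,0,-0.8],-0.2],[[0.0013,0.032,0],[0,0,-0.8],-0.2],[[0.0013,0.032,0],[0,0,-0.8],-0.2],[[0.0013,0.032,0],[0,0,-0.8],-0.2],[[0.0013,0.032,0],[0,0,-0.8],-0.2]]'
python3 -m pendant '[[[0.0013,0.032,0],[0,0,-0.8],-0.2],[[0.0013,0.032,0],[0,0,-0.8],-0.2],[[0.0013,0.032,0],[0,0,-0.8],-0.2],[[0.0013,0.032,0],[0,0,-0.8],-0.2],[[0.0013,0.032,0],[0,0,-0.8],-0.2],[[0.0013,0.032,0],[0,0,-0.8],-0.2],[[0,0,0],[0,0,0],-0.2]]'
python3 -c "
from h import *
S=r.read_state();print(np.round(S['qpos'],3),S['moment'])
p=np.array(S['tool_pos'])[:2]-[.614,.0131];print(np.hypot(*p),np.arctan2(-p[1],-p[0]))"
```

```text
clock: 11.77
tool_pos: [0.4815, -0.0772, 0.136]
eef_rot: [-3.142, 0.0, 0.607]
contact_force: [-0.1, 2.8, 1.9]
gripper_width: 0.401
grasp_force: 1.5
clock: 12.35
tool_pos: [0.5396, -0.1291, 0.1357]
eef_rot: [3.141, -0.001, 1.083]
contact_force: [-0.6, -0.0, 0.7]
gripper_width: 0.399
grasp_force: 0.4
[ 0.885  0.584 -0.916  1.862  0.556  0.975 -0.765] [ 0.05288504  0.07021587 -0.02261088]
0.16047041250018798 1.0889362836417253
```

```bash
python3 -m pendant '[[[0.0013,-0.032,0],[0,0,0.8],-0.2],[[0.0013,-0.032,0],[0,0,0.8],-0.2],[[0.0013,-0.032,0],[0,0,0.8],-0.2],[[0.0013,-0.032,0],[0,0,0.8],-0.2],[[0.0013,-0.032,0],[0,0,0.8],-0.2],[[0.0013,-0.032,0],[0,0,0.8],-0.2],[[0.0013,-0.032,0],[0,0,0.8],-0.2],[[0.0013,-0.032,0],[0,0,0.8],-0.2],[[0.0013,-0.032,0],[0,0,0.8],-0.2],[[0.0013,-0.032,0],[0,0,0.8],-0.2]]'
python3 -m pendant '[[[0.0013,-0.032,0],[0,0,0.8],-0.2],[[0.0013,-0.032,0],[0,0,0.8],-0.2],[[0.0013,-0.032,0],[0,0,0.8],-0.2],[[0.0013,-0.032,0],[0,0,0.8],-0.2],[[0.0013,-0.032,0],[0,0,0.8],-0.2],[[0.0013,-0.032,0],[0,0,0.8],-0.2],[[0,0,0],[0,0,0],-0.2]]'
python3 -m pendant '[[[0.0013,0.032,0],[0,0,-0.8],-0.2],[[0.0013,0.032,0],[0,0,-0.8],-0.2],[[0.0013,0.032,0],[0,0,-0.8],-0.2],[[0.0013,0.032,0],[0,0,-0.8],-0.2],[[0.0013,0.032,0],[0,0,-0.8],-0.2],[[0.0013,0.032,0],[0,0,-0.8],-0.2],[[0.0013,0.032,0],[0,0,-0.8],-0.2],[[0.0013,0.032,0],[0,0,-0.8],-0.2],[[0.0013,0.032,0],[0,0,-0.8],-0.2],[[0.0013,0.032,0],[0,0,-0.8],-0.2]]'
python3 -m pendant '[[[0.0013,0.032,0],[0,0,-0.8],-0.2],[[0.0013,0.032,0],[0,0,-0.8],-0.2],[[0.0013,0.032,0],[0,0,-0.8],-0.2],[[0.0013,0.032,0],[0,0,-0.8],-0.2],[[0.0013,0.032,0],[0,0,-0.8],-0.2],[[0.0013,0.032,0],[0,0,-0.8],-0.2],[[0,0,0],[0,0,0],-0.2]]'
python3 - <<'E'
from h import *
S=r.read_state();print(np.round(S['qpos'],3))
p=np.array(S['tool_pos'])[:2]-[.614,.0131];print(np.hypot(*p),np.arctan2(-p[1],-p[0]))
P={n:r.get_image(n) for n in("side","top")};s,t=P["side"],P["top"]
a=cv2.resize(t["pixels"][190:310,330:430,::-1],None,fx=4.7,fy=4.7,interpolation=cv2.INTER_CUBIC)
b=cv2.resize(s["pixels"][170:260,275:345,::-1],None,fx=4.7,fy=4.7,interpolation=cv2.INTER_CUBIC)
o=np.zeros((600,800,3),np.uint8);o[:a.shape[0],:a.shape[1]]=a[:600];o[:b.shape[0],470:470+b.shape[1]]=b
cv2.imwrite("pics/c5.png",o)
E
```

```text
clock: 13.18
tool_pos: [0.4587, -0.0312, 0.1356]
eef_rot: [3.14, 0.001, 0.275]
contact_force: [-0.4, -0.8, -0.5]
gripper_width: 0.399
grasp_force: 0.4
clock: 13.77
tool_pos: [0.4567, 0.0474, 0.136]
eef_rot: [-3.141, -0.001, -0.2]
contact_force: [0.6, 0.2, -0.0]
gripper_width: 0.396
grasp_force: 0.0
clock: 14.6
tool_pos: [0.4815, -0.0774, 0.1358]
eef_rot: [-3.141, 0.0, 0.607]
contact_force: [0.3, 2.9, 1.8]
gripper_width: 0.401
grasp_force: 1.5
clock: 15.18
tool_pos: [0.5396, -0.1293, 0.1354]
eef_rot: [3.141, -0.001, 1.084]
contact_force: [-1.3, -0.3, -0.1]
gripper_width: 0.402
grasp_force: 0.4
[ 0.884  0.583 -0.914  1.862  0.555  0.974 -0.763]
0.16068045824839006 1.089432255781745
```

View pics/c5.png

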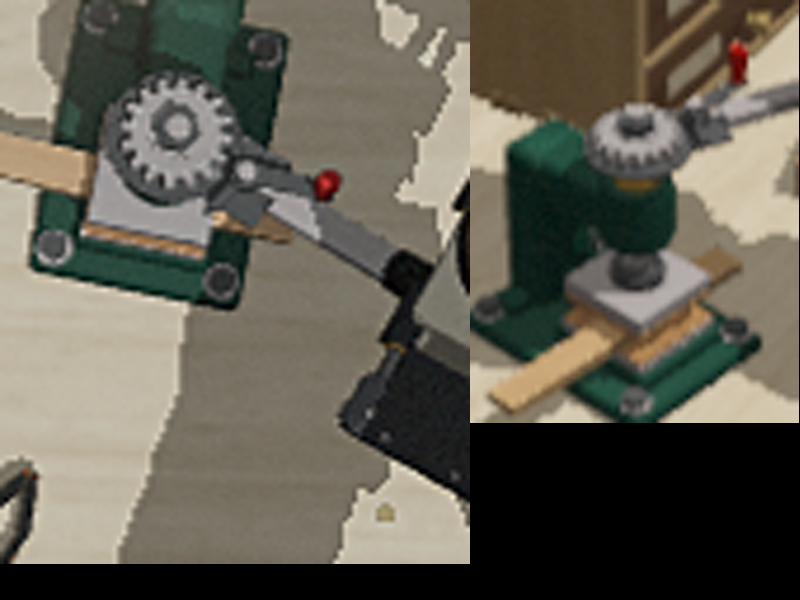

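The head has clearly risen (the brass collar shows) and there is a gap over the strip. The knob is still on the loosening side. Now to the strip's long end.

```bash
python3 -m pendant '[[[0,0,-0.06],[0,0,0],-0.2],[[0,0,-0.09],[0,0,0],-0.2],[[0,0,-0.09],[0,0,0],-0.2],[[0,0,-0.09],[0,0,-0.73],-0.2],[[0,0,-0.06],[0,0,-0.73],0],[[0,0,0],[0,0,-0.73],0.2],[[0,0,0],[0,0,-0.73],0.2]]'
python3 -m pendant '[[[0.071,0.011,0],[0,0,0],0.2],[[0.071,0.011,0],[0,0,0],0.2],[[0.071,0.011,0],[0,0,0],0.2],[[0.071,0.011,0],[0,0,0],0.2],[[0.071,0.011,0],[0,0,0],0.2],[[0.071,0.011,0],[0,0,0],0.2],[[0.071,0.011,0],[0,0,0],0.2],[[0.071,0.011,0],[0,0,0],0.2],[[0.071,0.011,0],[0,0,0],0.2],[[0,0,0],[0,0,0],0.2],[[0,0,0],[0,0,0],0.2]]'
python3 - <<'E'
from h import *
S=r.read_state();print(np.round(S['qpos'],3))
P={n:r.get_image(n) for n in("side","top")};s,t=P["side"],P["top"]
a=cv2.resize(t["pixels"][170:270,300:400,::-1],None,fx=4,fy=4,interpolation=cv2.INTER_CUBIC)
b=cv2.resize(s["pixels"][160:270,250:350,::-1],None,fx=4,fy=4,interpolation=cv2.INTER_CUBIC)
o=np.zeros((440,800,3),np.uint8);o[:a.shape[0],:a.shape[1]]=a[:600];o[:b.shape[0],400:400+b.shape[1]]=b
cv2.imwrite("pics/c6.png",o)
E
```

```text
clock: 15.87
tool_pos: [0.5393, -0.1275, 0.2936]
eef_rot: [3.138, 0.003, 1.376]
contact_force: [-0.2, 0.7, -0.7]
gripper_width: 0.566
grasp_force: 0.0
clock: 16.78
tool_pos: [0.6268, 0.1181, 0.2915]
eef_rot: [-3.142, 0.0, 1.378]
contact_force: [0.2, -0.2, 0.6]
gripper_width: 0.602
grasp_force: 0.0
[ 0.456  0.593 -1.032  1.495  0.514  1.346 -0.809]
```

View pics/c6.png

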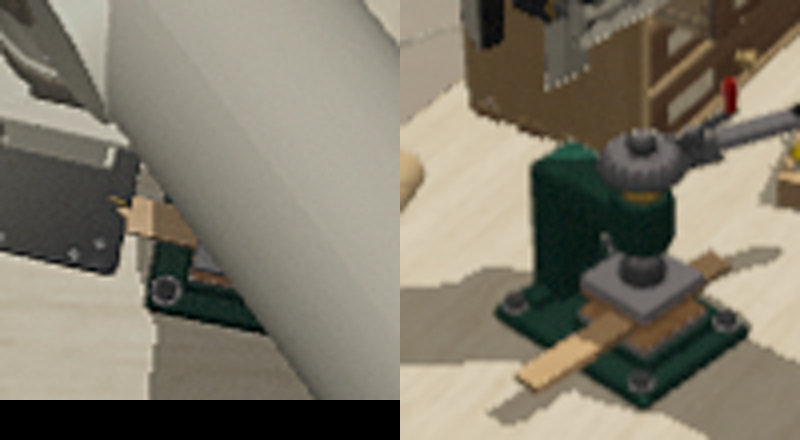

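The strip is where it was measured: its end shows at side pixel (282, 256), and the gap above it is visible. Descend and grip.

```bash
python3 -m pendant '[[[-0.01,0.004,0.085],[0,0,0],0.2],[[0,0,0.085],[0,0,0],0.2],[[0,0,0.085],[0,0,0],0.2],[[0,0,0.085],[0,0,0],0.2],[[0,0,0.085],[0,0,0],0.2],[[0,0,0.085],[0,0,0],0.2],[[0,0,0.08],[0,0,0],0.2],[[0,0,0.04],[0,0,0],0.2],[[0,0,0.035],[0,0,0],0.2],[[0,0,0],[0,0,0],0.2],[[0,0,0],[0,0,0],0.2]]'
python3 -m pendant '[[[0,0,0],[0,0,0],-0.2],[[0,0,0],[0,0,0],-0.5],[[0,0,0],[0,0,0],-1],[[0,0,0],[0,0,0],-1],[[0,0,0],[0,0,0],-1],[[0,0,0],[0,0,0],-1],[[0,0,0],[0,0,0],-1],[[0,0,0],[0,0,0],-1],[[0,0,0],[0,0,0],-1]]'
```

```text
clock: 17.8
tool_pos: [0.6292, 0.1108, 0.0262]
eef_rot: [3.141, -0.0, 1.373]
contact_force: [0.6, 0.2, 0.7]
gripper_width: 0.6
grasp_force: 0.0
clock: 18.55
tool_pos: [0.629, 0.1113, 0.0257]
eef_rot: [3.141, -0.0, 1.374]
contact_force: [0.8, 0.4, 0.8]
gripper_width: 0.236
grasp_force: 29.8
```

```bash
python3 -m pendant '[[[0.015,0,0],[0,0,0],-1],[[0.03,0,-0.002],[0,0,0],-1],[[0.03,0,0],[0,0,0],-1],[[0.03,0,0],[0,0,0],-1],[[0.03,0,0],[0,0,0],-1],[[0.03,0,0],[0,0,0],-1],[[0.03,0,0],[0,0,0],-1],[[0.03,0,0],[0,0,0],-1],[[0.03,0,0],[0,0,0],-1],[[0.03,0,0],[0,0,0],-1],[[0.03,0,0],[0,0,0],-1],[[0,0,0],[0,0,0],-1]]'
python3 - <<'E'
from h import *
import time
S=r.read_state();print(np.round(S['qpos'],3))
P={n:r.get_image(n) for n in("side","top")};s,t=P["side"],P["top"]
a=cv2.resize(t["pixels"][170:310,220:370,::-1],None,fx=2.66,fy=2.66,interpolation=cv2.INTER_CUBIC)
b=cv2.resize(s["pixels"][160:310,220:350,::-1],None,fx=3,fy=3,interpolation=cv2.INTER_CUBIC)
o=np.zeros((450,800,3),np.uint8);o[:a.shape[0],:a.shape[1]]=a[:600];o[:b.shape[0],400:400+b.shape[1]]=b
cv2.imwrite("pics/c7.png",o)
E
```

```text
clock: 19.55
tool_pos: [0.6531, 0.2392, 0.0268]
eef_rot: [-3.141, -0.003, 1.377]
contact_force: [0.1, 0.9, -0.0]
gripper_width: 0.234
grasp_force: 29.8
[ 0.13   0.936 -0.819  1.535  0.763  1.011 -1.098]
```

View pics/c7.png

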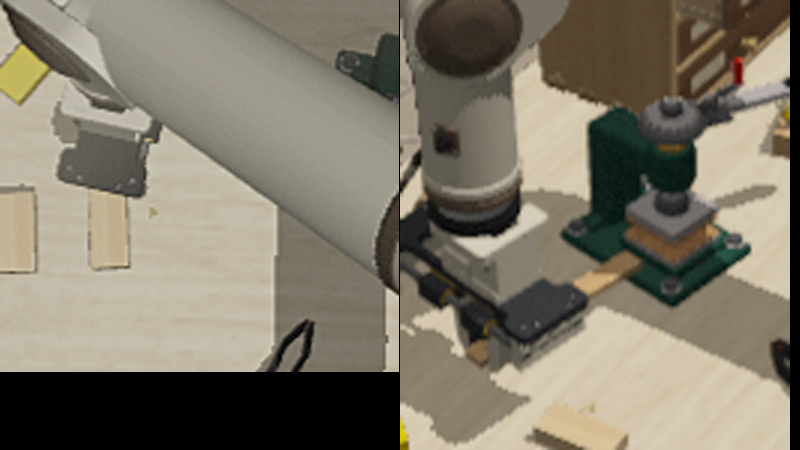

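The strip has come free with the gripper and its tail is past the bed edge. I'll lift it, carry it over and turn it onto the blocks' line.

```bash
python3 -m pendant '[[[0,0,-0.03],[0,0,0],-1],[[0,0,-0.045],[0,0,0],-1],[[0,0,-0.045],[0,0,0],-1],[[0.01,-0.013,-0.04],[0,0,0],-1],[[0.036,-0.045,0],[0,0,0],-1],[[0.036,-0.045,0],[0,0,0],-1],[[0.036,-0.045,0],[0,0,0],-1],[[0.036,-0.045,0],[0,0,0],-1],[[0.036,-0.045,0],[0,0,0],-1],[[0.036,-0.045,0],[0,0,0],-1],[[0.036,-0.045,0],[0,0,0],-1],[[0.026,-0.032,0],[0,0,0],-1]]'
python3 -m pendant '[[[0,0,0],[0,0,-0.66],-1],[[0,0,0],[0,0,-0.66],-1],[[0,0,0],[0,0,-0.66],-1],[[0,0,0],[0,0,-0.66],-1],[[0,0,0],[0,0,0],-1],[[0,0,0],[0,0,0],-1]]'
python3 - <<'E'
from h import *
S=r.read_state();print(np.round(S['qpos'],3))
P={n:r.get_image(n) for n in("side","top")};s,t=P["side"],P["top"]
a=cv2.resize(t["pixels"][180:290,160:310,::-1],None,fx=2.66,fy=2.66,interpolation=cv2.INTER_CUBIC)
b=cv2.resize(s["pixels"][220:370,180:310,::-1],None,fx=3,fy=3,interpolation=cv2.INTER_CUBIC)
o=np.zeros((450,800,3),np.uint8);o[:a.shape[0],:a.shape[1]]=a[:600];o[:b.shape[0],400:400+b.shape[1]]=b
cv2.imwrite("pics/c8.png",o)
E
```

```text
clock: 20.65
tool_pos: [0.5331, 0.3787, 0.0931]
eef_rot: [3.14, -0.003, 1.376]
contact_force: [-0.7, 0.3, -0.2]
gripper_width: 0.236
grasp_force: 29.8
clock: 21.15
tool_pos: [0.5351, 0.3763, 0.092]
eef_rot: [3.14, -0.001, 1.636]
contact_force: [0.3, 0.3, -1.0]
gripper_width: 0.24
grasp_force: 29.8
[-0.036  0.831 -0.935  1.63   0.744  1.072 -1.126]
```

View pics/c8.png

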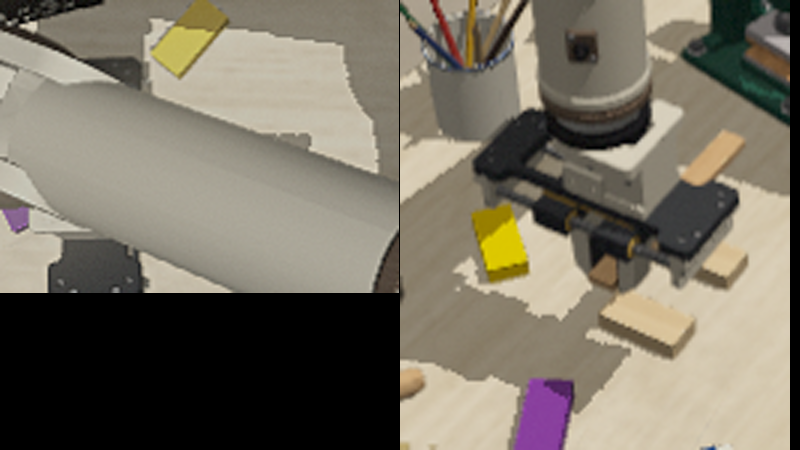

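```bash
python3 -m pendant '[[[0.015,0,0],[0,0,0],-1],[[0,0,0.04],[0,0,0],-1],[[0,0,0.04],[0,0,0],-1],[[0,0,0.04],[0,0,0],-1],[[0,0,0.03],[0,0,0],-1],[[0,0,0.02],[0,0,0],-1],[[0,0,0.014],[0,0,0],-1],[[0,0,0.008],[0,0,0],-1],[[0,0,0.004],[0,0,0],-1],[[0,0,0],[0,0,0],-1],[[0,0,0],[0,0,0],-1]]'
```

```text
clock: 22.17
tool_pos: [0.5348, 0.3823, 0.0125]
eef_rot: [3.14, -0.001, 1.638]
contact_force: [0.7, -0.1, -0.1]
gripper_width: 0.239
grasp_force: 29.8
```

```bash
python3 -m pendant '[[[0,0,0.002],[0,0,0],-1],[[0,0,0],[0,0,0],-1],[[0,0,0],[0,0,0],-1],[[0,0,0],[0,0,0],-0.45],[[0,0,0],[0,0,0],-0.3],[[0,0,0],[0,0,0],-0.1],[[0,0,0],[0,0,0],0.1],[[0,0,0],[0,0,0],0.1],[[0,0,0],[0,0,0],0.1]]'
python3 -m pendant '[[[0,0,-0.02],[0,0,0],0.1],[[0,0,-0.05],[0,0,0],0.1],[[0,0,-0.08],[0,0,0],0.1],[[0,0,-0.08],[0,0,0],0.1],[[0,0,-0.08],[0,0,0],0.1],[[0,0.06,-0.08],[0,0,0],0.1],[[0.06,0.06,0],[0,0,0],0.1],[[0.06,0.06,0],[0,0,0],0.1],[[0.06,0.06,0],[0,0,0],0.1],[[0.06,0.06,0],[0,0,0],0.1],[[0,0,0],[0,0,0],0.1],[[0,0,0],[0,0,0],0.1]]'
python3 - <<'E'
from h import *
S=r.read_state();print(np.round(S['qpos'],3))
P={n:r.get_image(n) for n in("side","top")};s,t=P["side"],P["top"]
import pickle;pickle.dump(P,open("P9.pkl","wb"))
F={n:r.search_frame(P[n],"strip") for n in P};print(F)
a=cv2.resize(t["pixels"][190:290,160:290,::-1],None,fx=3,fy=3,interpolation=cv2.INTER_CUBIC)
b=cv2.resize(s["pixels"][170:370,200:360,::-1],None,fx=2.5,fy=2.5,interpolation=cv2.INTER_CUBIC)
o=np.zeros((500,800,3),np.uint8);o[:a.shape[0],:a.shape[1]]=a;o[:b.shape[0],400:400+b.shape[1]]=b
cv2.imwrite("pics/c9.png",o)
E
```

```text
clock: 22.92
tool_pos: [0.5342, 0.3818, 0.011]
eef_rot: [-3.141, 0.0, 1.638]
contact_force: [-0.0, 1.0, 0.3]
gripper_width: 0.541
grasp_force: 0.0
clock: 23.92
tool_pos: [0.6469, 0.4877, 0.1664]
eef_rot: [-3.14, -0.001, 1.639]
contact_force: [-0.5, -0.4, -0.1]
gripper_width: 0.547
grasp_force: 0.0
[-0.257  0.981 -0.91   1.085  0.73   1.378 -0.981]
{'side': [{'at': [200.5, 356.6], 'confidence': 0.75}, {'at': [314.2, 267.2], 'confidence': 0.6}], 'top': [{'at': [259.3, 206.1], 'confidence': 0.58}]}
```

View pics/c9.png

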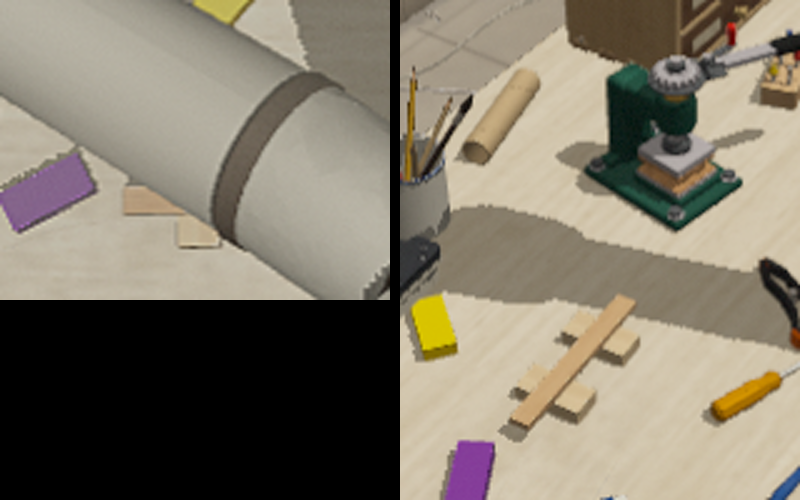

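The side view shows the strip lying across both lime blocks, from crop (522, 420) to (625, 298). The knob is still on the loosening side and the gripper is clear. A last numeric check, then I'll hand in.

```bash
python3 - <<'E'
from h import *
import pickle
s=pickle.load(open("P9.pkl","rb"))["side"]
e=[atz(s,(170+y/2.5,200+(x-400)/2.5),.027) for x,y in((521,420),(625,299))]
c=(e[0]+e[1])[:2]/2;d=[np.linalg.norm(c-b) for b in([.5364,.3408],[.5423,.2578])]
print(c,np.linalg.norm(e[0]-e[1]),d)
if max(d)<.07: print(r.close_job())
E
```

```text
[0.53616522 0.30693896] 0.1842760668499936 [np.float64(0.03386185479616943), np.float64(0.04952042829071933)]
the job is handed in; nothing more can be done
None
```

The job is handed in, with no verdict returned: the lever is on the loosening side, the screw is backed off an estimated 3 rad (1.9 needed), and the strip lies across both lime-wood blocks, its middle about 34 mm and 50 mm from theirs.

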